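Set the hooded gauge to its index clip

ROBOT

A 6-joint arm with a two-finger parallel gripper is mounted at the origin on the work surface. World frame = base frame: x ahead of the robot, y to its left, z up, the work surface at z = 0. Lengths are in m, angles in rad, forces in N, time in s.
With the tool pointing down it reaches from about 0.35 to 0.85 m from the base axis. Payload 8.1 kg.
Tool frame: the origin (TCP) lies on the centre line of the jaws, within the pads' length; the fingertips stand robot.tips_ahead ahead of it and the grasp point (between the pads) lies 6 mm ahead of it (robot.tips_ahead is the distance from the TCP to the fingertips, in m); z points along the fingers, y is the line along which they close (so a half turn about z gives the same grasp; the last joint's range is limited). The gripper opens to 93 mm and grips with 3 to 60 N. Pads are 15 mm wide; open, the fingers measure 128 mm over their backs; the gripper's body (75 mm by 188 mm) begins 65 mm behind the grasp point.
Start: joints at [1.18, 0.13, 1.488, -0, 1.523, -0.085], TCP at [0.181, 0.572, 0.244] pointing down, gripper open.
Joint ranges: [-2.96, 2.96], [-0.89, 2.26], [0.02, 2.5], [-1.34, 4.48], [0, 2.73], [-2.66, 2.66]. Speed limits (rad/s): [2.39, 2.39, 2.79, 3.14, 3.14, 3.14].

INTERFACE

Orientations are given as a rotation vector (axis times angle).
In Python, from plant import robot gives the robot as it stands.
- The arm moves only by the tool apply_moves, never from a script. Its arguments are lists of equal length, an entry for each row: "delta_pos": the shift along the tool's x, y, z in cm, a list of three; "twist": the turn about the tool's z in rad. A call has 1 to 8 rows; each row shifts and turns the commanded pose from where the row before left it, along the tool's axes as they then stand; what a row does not reach is not made up. A row lasts 1/8 s, in which the tool goes at most 62.5 mm and 10.7 degrees, less where a joint would pass 70% of its speed; a pose out of reach is approached as far as the arm can. A call with a gripper value outside its range is refused whole. "gripper" is the finger opening in cm, from 0 to 9.3, set as the call begins (left out, the last holds). The fingers move at their own pace and stop on an object; "squeeze" is the grip in N (left out, the last holds). Time passes only in rows, so rows that do not move let the fingers close. It gives the time, the measured TCP pose, the force, the opening and the grip force at its end, in the units of the state.
- robot.read_state(): the state, without advancing time (a new reading comes with each control period).
- robot.read_camera(name): name is "scene" or "top" or "wrist"; returns a dict with "frame" (480x640x3 uint8, red, green, blue), "vertical_fov" (degrees; the focal length in pixels is half the picture's height over the tangent of half this angle, whatever the lens; pixels are square), "cx", "cy" (the principal point, pixels), "k1" (the pictures are not rectified: a ray, as slopes to the right and down, at radius r is drawn at 1 + k1 r^2 times it, then the intrinsics apply), "R" (3x3) and "t" (3): a world point X has camera coordinates R X + t. Camera axes: x right, y down, z forward; pixel columns grow to the right and rows downward; lengths in m; the calibration is good to about 2 mm. A picture is of the moment at which its call begins. There is no depth.
- robot.close_job(): hands the job in; it is judged then, once.
The state is a dict: "t": time; "q": joint angles; "dq": joint speeds; "joint_torque": joint torques, N m; "tool_pos": TCP position; "orientation": TCP orientation; "force": force on the tool from outside, world axes, zero at the start; "wrist_torque": the same for the moment, N m; "opening": finger opening in m; "gripper_force": force on a finger pad.
Only numpy, scipy, OpenCV 4.12 (cv2) and the standard library are available. Lean on these libraries where they do the work, as an engineer would, in place of code of your own. Each camera call takes 0.05 s, during which the arm holds its last target. There are 200 camera calls.

TASK

Lift the hinged steel hood of the setting gauge right over until it rests open on its stop. Then turn the gauge's round knob a little at a time until the tip of the sliding pointer stands in line with the point of the index clip (the rider with a pointed nose, not the plain square one), and let go with the hood left open. Move the pointer by the knob only, without pressing on it, and leave the other things on the bench where they are.

Things in the scene. Friction and masses are not known exactly. Their poses are not given: they have to be found in the camera images.
- gauge: setting gauge fixed to the bench: grey base 260 (x) x 180 (y) x 35 mm high. Origin: centre of its underside; x away from the robot, y to the left (hinge side), z up. In this frame: knob axis at x -55, y -20 mm; scale bridge x 36 to 114 mm, its top 45 mm over the bench, with pointer and riders spread along y; a stop ledge, 22 mm high, reaches to y +139 mm
- hood (a joint): hinge angle: 0 shut, grows as the hood opens to the left (+y of the gauge), 1.75 rad resting on its stop. Beyond about 1.1 rad it falls open by its own weight, before that it falls shut. Hood: sheet-steel box open below, 240 x 160 x 55 mm, walls 3 mm, about 0.35 kg; shut, it covers the deck, y -80 to +80, z 36 to 91 mm of the gauge
- hood_hinge (a point): middle of the hood's hinge line, which runs along the gauge's x axis at y +80, z 36 mm of the gauge. Axes turn with the hood; shut, they are those of the gauge
- hood_handle (a point): middle of the black grip bar on top of the hood, 15 mm from the edge that is far from the hinge: round, 90 mm long along x, 10 mm thick, centre 35 mm off the hood's top (30 mm clear below it, 74 mm clear between its feet). In the hood's frame (origin on the hinge): y -145, z +90 mm. Axes turn with the hood
- knob_grip (a point): point on the upright axis of the round black fluted knob, at the height to grip, 61 mm over the bench. Knob 38 mm across, from 43 to 73 mm over the bench. Turned clockwise seen from above it drives the pointer to the right (-y of the gauge), 15 mm per rad; anticlockwise to the left. It turns 7 rad in all and stays where it is left
- pointer: small black carriage, 22 x 18 x 10 mm, on the scale bridge, with a thin blade that points away from the robot (+x of the gauge); it slides along the gauge's y axis, driven by the knob. It is not to be pressed. Origin on its underside
- pointer_tip (a point): tip of the pointer's blade (blade 3 mm wide), 50 mm over the bench; axes as the gauge's
- index_clip: the mark: dark steel rider fixed on the far edge of the scale, 21 x 18 x 10 mm, with a 9 mm pointed nose towards the pointer. Origin: under the tip of the nose, at the height of the scale's top, 3 mm beyond the line of the pointer's tip; axes as the gauge's. In line: pointer tip and this origin have the same y in the gauge's frame
- plain_rider: plain square dark steel rider, 21 x 18 x 10 mm, without a nose, fixed on the other half of the scale; not the mark. Its origin is 9 mm before its flat face, axes as the gauge's
- driver: bystander: electric screwdriver lying on its side beside the gauge, 235 mm long, 42 mm thick. Origin: on its underside, about its middle
- joystick: bystander: loose black joystick standing in front of the gauge, 48 mm wide, 92 mm high. Origin: on its underside, about its middle
- push_switch: bystander: loose panel push switch standing in front of the gauge, 38 mm wide, 46 mm high. Origin: on its underside, about its middle
- face_plate: bystander: flat grey plate with holes, 100 x 150 x 6 mm. Origin: on its underside, about its middle
- glue_bottle: bystander: small white bottle with black cap beyond the gauge, 36 mm wide, 90 mm high. Origin: on its underside, about its middle
- terminal_block: bystander: grey block with brass screw heads beyond the gauge, 30 x 70 x 20 mm. Origin: on its underside, about its middle
- parts_tray: bystander: clear plastic tray, 100 x 120 x 40 mm. Origin: on its underside, about its middle
- wrench: bystander: steel wrench, 150 mm long, lying flat. Origin: on its underside, about its middle

How it is judged:
By the outcome, as a careful person would: the job done as asked, in the order asked, and still so for the second after the job is handed in, with the robot touching nothing.
It also fails if it takes over 58 s, if anything falls off the work surface, if the arm or the gripper's body presses on something with over 40 N, if the wrist force passes 120 N, or if a joint passes its speed limit or range.

## Working session

There is one attempt and no reset: what is moved stays moved. The work goes in short steps, Python scripts to look and compute and a tool call to move; the robot and the scene stay as the last step left them, time stands still between calls to the robot, and variables do not carry over. Pictures are saved under pics/ and viewed, at most 10 in all, crops included, and the job is handed in when it is done.

Besides the shell and the picture viewer there is one more tool, called after ">>>" by a JSON object that holds its "name" and its "arguments", one argument or row to a line. apply_moves: Moves the arm, as the interface text tells. Its arguments: {"type":"object","properties":{"delta_pos":{"type":"array"},"twist":{"type":"array"},"gripper":{"type":"number"},"squeeze":{"type":"number"}},"required":["delta_pos","twist"]}

```bash
mkdir -p pics; ls
cat > h.py <<'E'
import numpy as np, cv2
from plant import robot
from scipy.spatial.transform import Rotation as Ro
def cam(n):
    c=robot.read_camera(n); c['f']=240/np.tan(np.radians(c['vertical_fov'])/2)
    c['R']=np.array(c['R']);c['t']=np.array(c['t']); return c
def save(c,fn): cv2.imwrite('pics/'+fn,cv2.cvtColor(c['frame'],cv2.COLOR_RGB2BGR))
def K(c): return np.array([[c['f'],0,c['cx']],[0,c['f'],c['cy']],[0,0,1.]])
def ray(c,p):
    d=(np.array(p,float)-[c['cx'],c['cy']])/c['f']
    s=d.copy()
    for _ in range(20): s=d/(1+c['k1']*(s@s))
    v=c['R'].T@np.array([*s,1]); o=-c['R'].T@c['t']; return o,v
def plane(c,p,z):
    o,v=ray(c,p); return o+v*(z-o[2])/v[2]
def tri(c1,p1,c2,p2):
    o1,v1=ray(c1,p1);o2,v2=ray(c2,p2)
    a=np.linalg.lstsq(np.c_[v1,-v2],o2-o1,rcond=None)[0]
    A=o1+v1*a[0];B=o2+v2*a[1];return (A+B)/2,np.linalg.norm(A-B)
def proj(c,X):
    x=c['R']@np.array(X)+c['t'];s=x[:2]/x[2];return s*(1+c['k1']*(s@s))*c['f']+[c['cx'],c['cy']]
E
python3 - <<'E'
from h import *
for n in ['scene','top','wrist']:
    c=cam(n); save(c,n+'0.png'); print(n,c['f'],c['cx'],c['cy'],c['k1'],(-c['R'].T@c['t']).round(3))
print(robot.read_state(),robot.tips_ahead)
E
```

```text
pics
scene 444.16997714118196 318.9961297948752 242.9962991472076 -0.05720286695993276 [ 0.932 -0.348  0.868]
top 588.2391024512433 310.04062414537856 245.12992551221473 0.046664683175331546 [ 0.465 -0.011  1.198]
wrist 404.2054240449732 317.8545066505561 238.05720415711352 -0.02078783426656393 [0.111 0.595 0.383]
{'t': 0.15, 'q': array([ 1.17957145e+00,  1.30984161e-01,  1.48903145e+00,  4.81073832e-06,
        1.52299124e+00, -8.54294340e-02]), 'dq': array([ 0.00086394, -0.00446339, -0.00319463, -0.00082316,  0.00048269,
       -0.00105194]), 'joint_torque': array([ 2.26890193e-04, -5.60477936e+01, -4.92333341e+01,  7.67109962e-02,
        3.06368235e-02, -4.16671719e-05]), 'tool_pos': array([0.18047151, 0.57179449, 0.24282922]), 'orientation': array([-4.78421683e-01, -3.10460714e+00,  2.15661098e-03]), 'force': array([-0.14768244, -0.61543862,  0.36248973]), 'wrist_torque': array([0.05781987, 0.00228498, 0.04552644]), 'gripper_force': 0.0, 'opening': 0.09333415817098782} 0.025
```

View pics/scene0.png

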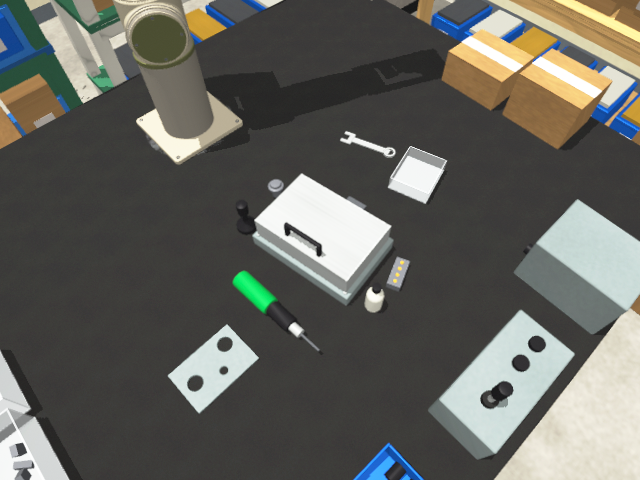

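View pics/top0.png

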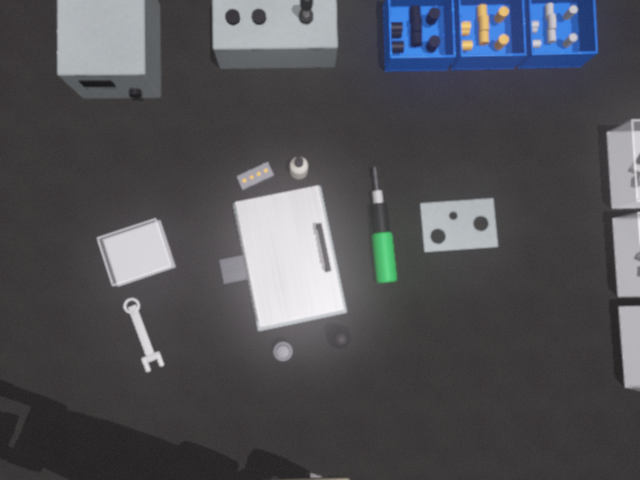

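The top view (+x up, +y left) shows the hood's corners near (234,203), (320,186), (346,312) and (259,329), with the handle at (322,247) and the ledge at (233,270). In the scene view the handle is near (303,240).

Run:
```python
from h import *
T=cam('top');S=cam('scene')
def handle(c,box):
    x0,y0,x1,y1=box;g=c['frame'][y0:y1,x0:x1].max(2)
    m=(g<90).astype(np.uint8);n,l,s,ce=cv2.connectedComponentsWithStats(m)
    i=1+np.argmax(s[1:,4]);ys,xs=np.where(l==i);p=np.c_[xs+x0,ys+y0].astype(np.float32)
    return cv2.minAreaRect(p),p
r,p=handle(T,(305,215,337,280));print(r)
rs,ps=handle(S,(278,215,328,262));print(rs)
ctr=plane(T,r[0],.126)
b=cv2.boxPoints(r);w=[plane(T,q,.131) for q in b];print(np.round(w,4),ctr.round(4))
# hood quad in top
g=T['frame'].astype(int);m=((g.min(2)>120)).astype(np.uint8)
n,l,s,ce=cv2.connectedComponentsWithStats(m)
i=l[250,280];ys,xs=np.where(l==i);pp=np.c_[xs,ys].astype(np.float32)
R=cv2.minAreaRect(pp);print(R,s[i]);print(np.round([plane(T,q,.091) for q in cv2.boxPoints(R)],4))
big=[cv2.resize(c['frame'][b:b+h,a:a+w],(w*k,h*k),interpolation=cv2.INTER_CUBIC) for c,a,b,w,h,k in [(T,210,170,160,180,3),(S,240,160,160,150,2)]]
o=np.zeros((540,800,3),np.uint8);o[:540,:480]=big[0];o[:300,480:800]=big[1]
cv2.imwrite('pics/crop.png',o[:,:,::-1])
```

```text
Traceback (most recent call last):
ValueError: attempt to get argmax of an empty sequence
```

```bash
cat > m.py <<'E'
from h import *
T=cam('top');S=cam('scene')
def handle(c,box):
    x0,y0,x1,y1=box;g=c['frame'][y0:y1,x0:x1].max(2);print(g.min(),g.max())
    m=(g<140).astype(np.uint8);n,l,s,ce=cv2.connectedComponentsWithStats(m)
    i=1+np.argmax(s[1:,4]);ys,xs=np.where(l==i);p=np.c_[xs+x0,ys+y0].astype(np.float32)
    return cv2.minAreaRect(p),p
big=[cv2.resize(c['frame'][b:b+h,a:a+w],(w*k,h*k),interpolation=cv2.INTER_CUBIC) for c,a,b,w,h,k in [(T,210,170,160,180,3),(S,240,160,160,150,2)]]
o=np.zeros((540,800,3),np.uint8);o[:540,:480]=big[0];o[:300,480:800]=big[1]
cv2.imwrite('pics/crop.png',o[:,:,::-1])
r,p=handle(T,(305,215,337,280));print(r)
rs,ps=handle(S,(278,215,328,262));print(rs)
ctr=plane(T,r[0],.126)
b=cv2.boxPoints(r);w=[plane(T,q,.131) for q in b];print(np.round(w,4),ctr.round(4))
g=T['frame'].astype(int);m=((g.min(2)>150)).astype(np.uint8)
n,l,s,ce=cv2.connectedComponentsWithStats(m)
i=l[250,280];ys,xs=np.where(l==i);pp=np.c_[xs,ys].astype(np.float32)
R=cv2.minAreaRect(pp);print(R,s[i]);print(np.round([plane(T,q,.091) for q in cv2.boxPoints(R)],4))
E
python3 m.py
```

```text
94 242
((331.5, 236.5), (43.0, 9.0), 90.0)
25 251
((302.5, 239.00001525878906), (47.39345932006836, 11.417277336120605), 33.2748908996582)
[[ 0.6119 -0.0688  0.131 ]
 [ 0.6115 -0.0853  0.131 ]
 [ 0.5327 -0.083   0.131 ]
 [ 0.5331 -0.0667  0.131 ]] [ 0.5727 -0.0763  0.126 ]
((289.576904296875, 257.3846130371094), (131.5939178466797, 90.8017578125), 78.69007110595703) [  234   185   113   146 11539]
[[ 0.6465  0.1081  0.091 ]
 [ 0.6773 -0.0615  0.091 ]
 [ 0.4316 -0.1034  0.091 ]
 [ 0.4031  0.0635  0.091 ]]
```

View pics/crop.png

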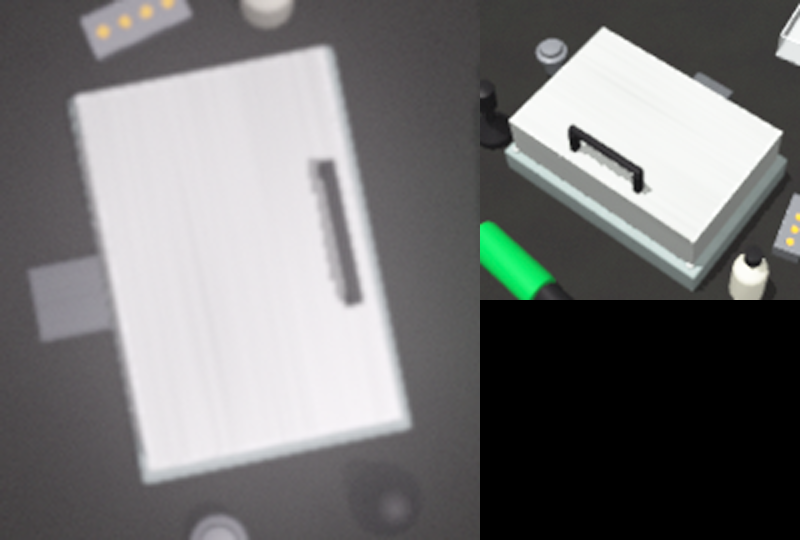

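Run:
```python
from h import *
T=cam('top');S=cam('scene')
t=lambda a,b:np.array([210+a/3,170+b/3]); s=lambda a,b:np.array([240+(a-480)/2,160+b/2])
# bar ends (far x / near x)
F=tri(T,t(323,160),S,s(641,173));N=tri(T,t(352,302),S,s(573,131));print(F,N,(F[0]+N[0])/2)
print('planes',plane(T,t(323,160),.128),plane(T,t(352,302),.128))
C={}
for k,a,b in [('FL',t(76,98),s(780,133)),('FR',t(329,47),s(692,237)),('NR',t(405,422),s(511,122)),('NL',t(147,468),s(603,28))]:
    X,e=tri(T,a,S,b);P=plane(T,a,.091);Q=plane(S,b,.091);print(k,X.round(4),round(e,4),P.round(4),Q.round(4));C[k]=(P+Q)/2
src=np.array([[120,80],[120,-80],[-120,-80],[-120,80]])/1e3;dst=np.array([C[k][:2] for k in ['FL','FR','NR','NL']])
a=src-src.mean(0);b=dst-dst.mean(0);H=a.T@b;yaw=np.arctan2(H[0,1]-H[1,0],H[0,0]+H[1,1])
R=np.array([[np.cos(yaw),-np.sin(yaw)],[np.sin(yaw),np.cos(yaw)]]);print(yaw,dst.mean(0),(dst-(a@R.T+dst.mean(0))).round(4))
print('handle pred',dst.mean(0)+R@[0,-.065])
st=robot.read_state();Rt=Ro.from_rotvec(st['orientation']).as_matrix();print(Rt.round(3),st['tool_pos'])
```

```text
(array([ 0.59786011, -0.05168761,  0.12308476]), np.float64(0.0001447567788952439)) (array([ 0.51101385, -0.06679376,  0.11712894]), np.float64(0.0013619817854121296)) [ 0.55443698 -0.05924069  0.12010685]
planes [ 0.59729832 -0.05144256  0.128     ] [ 0.51016489 -0.06677857  0.128     ]
FL [0.6454 0.1026 0.0872] 0.0002 [0.6447 0.1021 0.091 ] [0.6468 0.1005 0.091 ]
FR [ 0.6733 -0.0569  0.1006] 0.0033 [ 0.674  -0.0585  0.091 ] [ 0.671  -0.0519  0.091 ]
NR [ 0.4376 -0.0977  0.0852] 0.006 [ 0.4361 -0.0997  0.091 ] [ 0.443  -0.0972  0.091 ]
NL [0.4114 0.0612 0.0882] 0.0011 [0.4119 0.0614 0.091 ] [0.413  0.0593 0.091 ]
0.17572611640739333 [0.5425718  0.00199819] [[-0.001  -0.0004]
 [-0.0022  0.0006]
 [ 0.0012 -0.0007]
 [ 0.002   0.0006]]
handle pred [ 0.5539353 -0.0620008]
[[-0.954  0.301 -0.   ]
 [ 0.301  0.954 -0.   ]
 [-0.    -0.    -1.   ]] [0.18060615 0.57212786 0.24356949]
```

>>> {"name": "apply_moves", "arguments": {
  "delta_pos": [
    [-3.4,-3.1,0],
    [-3.4,-3.1,0],
    [-3.4,-3.1,0],
    [-3.4,-3.1,0],
    [-3.4,-3.1,0],
    [-3.4,-3.1,0],
    [-3.4,-3.1,0],
    [-3.4,-3.1,0]
  ],
  "twist": [0,0,0,0,0,0,0,0],
  "gripper": 6
}}

```text
t: 1.45
tool_pos: [0.3659, 0.2525, 0.2439]
orientation: [0.478, 3.104, 0.001]
force: [1.1, 0.1, -0.3]
opening: 0.0598
gripper_force: 0.0
```

>>> {"name": "apply_moves", "arguments": {
  "delta_pos": [
    [-3.4,-3.1,0],
    [-3.4,-3.1,0],
    [-3.4,-3.1,0],
    [-3.4,-3.1,0],
    [-3.4,-3.1,0],
    [-3.4,-3.1,0],
    [-3.4,-3.1,0],
    [0,0,0]
  ],
  "twist": [0,0,0,0,0,0,0,0]
}}

```text
t: 2.45
tool_pos: [0.5278, -0.0274, 0.2434]
orientation: [-0.484, -3.104, 0.001]
force: [-0.4, -0.8, -0.2]
opening: 0.06
gripper_force: 0.0
```

>>> {"name": "apply_moves", "arguments": {
  "delta_pos": [
    [0,0,1],
    [0,0,1],
    [0,0,1],
    [0,0,1],
    [0,0,0]
  ],
  "twist": [-0.12,-0.12,-0.12,-0.12,0]
}}

```text
t: 3.08
tool_pos: [0.5261, -0.0239, 0.2028]
orientation: [0.273, -3.128, -0.001]
force: [-0.2, 0.8, 0.5]
opening: 0.0599
gripper_force: 0.0
```

Run:
```python
from h import *
c=cam('wrist');save(c,'w1.png');st=robot.read_state()
Rt=Ro.from_rotvec(st['orientation']).as_matrix();print(np.arctan2(Rt[1,1],Rt[0,1])-np.pi/2,Rt.round(3),st['tool_pos'])
d=np.array([.5542,-.0607,.132])-st['tool_pos'];print('tool delta',Rt.T@d, proj(c,[.5542,-.0607,.126]))
```

```text
0.17221356210465766 [[-0.985 -0.171 -0.001]
 [-0.171  0.985  0.   ]
 [ 0.001  0.    -1.   ]] [ 0.52654476 -0.0240843   0.20357926]
tool delta [-0.02101138 -0.04084133  0.07155152] [245.73968903 296.41320441]
```

View pics/w1.png

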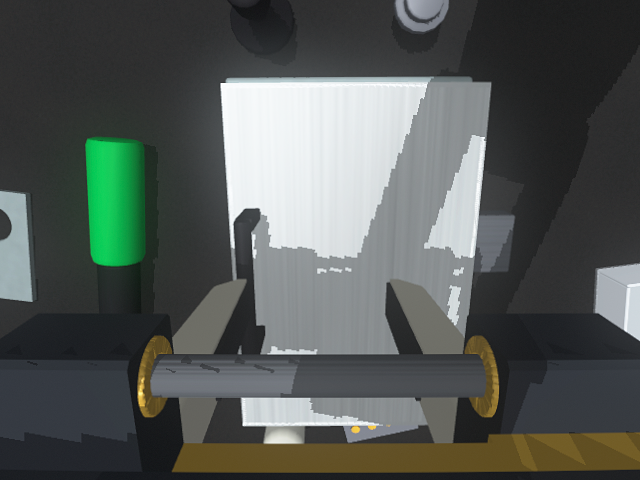

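The bar sits at column 244 in the wrist view and my prediction was 246, so the measurement holds.

>>> {"name": "apply_moves", "arguments": {
  "delta_pos": [
    [-2.1,-4.1,0],
    [0,0,2],
    [0,0,3],
    [0,0,2.1],
    [0,0,0]
  ],
  "twist": [0,0,0,0,0]
}}

```text
t: 3.75
tool_pos: [0.5528, -0.0606, 0.1304]
orientation: [0.271, -3.126, -0.002]
force: [0.1, -0.1, -0.2]
opening: 0.0597
gripper_force: 0.0
```

>>> {"name": "apply_moves", "arguments": {
  "delta_pos": [
    [0,0,0],
    [0,0,0],
    [0,0,0],
    [0,0,0],
    [0,0,0]
  ],
  "twist": [0,0,0,0,0],
  "gripper": 0.6,
  "squeeze": 12
}}

```text
t: 4.38
tool_pos: [0.5548, -0.0616, 0.1328]
orientation: [-0.273, 3.129, -0.0]
force: [0.5, 0.5, -0.6]
opening: 0.0142
gripper_force: 0.0
```

>>> {"name": "apply_moves", "arguments": {
  "delta_pos": [
    [0,0,0],
    [0,0,0]
  ],
  "twist": [0,0]
}}

```text
t: 4.62
tool_pos: [0.5547, -0.0614, 0.1327]
orientation: [0.273, -3.13, -0.0]
force: [-0.5, 1.0, 2.3]
opening: 0.0095
gripper_force: 12.0
```

Run:
```python
import numpy as np
# arc about hinge in tool axes (tool y = gauge y, tool z = -gauge z)
f=lambda t:np.array([-145*np.cos(t)+90*np.sin(t),145*np.sin(t)+90*np.cos(t)])
th=np.linspace(0,1.7,25);P=np.array([f(t) for t in th])/10
for t,d in zip(th[1:],np.diff(P,axis=0)): print(round(t,2),round(d[0],2),round(-d[1],2))
```

```text
0.07 0.67 -1.0
0.14 0.74 -0.95
0.21 0.81 -0.9
0.28 0.87 -0.84
0.35 0.93 -0.78
0.42 0.98 -0.71
0.5 1.03 -0.64
0.57 1.07 -0.56
0.64 1.11 -0.49
0.71 1.14 -0.41
0.78 1.16 -0.32
0.85 1.18 -0.24
0.92 1.2 -0.16
0.99 1.21 -0.07
1.06 1.21 0.01
1.13 1.2 0.1
1.2 1.19 0.18
1.27 1.18 0.27
1.35 1.16 0.35
1.42 1.13 0.43
1.49 1.1 0.51
1.56 1.06 0.59
1.63 1.01 0.66
1.7 0.96 0.73
```

>>> {"name": "apply_moves", "arguments": {
  "delta_pos": [
    [0,0.67,-1.0],
    [0,0.74,-0.95],
    [0,0.81,-0.9],
    [0,0.87,-0.84],
    [0,0.93,-0.78],
    [0,0.98,-0.71],
    [0,1.03,-0.64],
    [0,1.07,-0.56]
  ],
  "twist": [0,0,0,0,0,0,0,0]
}}

```text
t: 5.62
tool_pos: [0.5426, 0.0085, 0.198]
orientation: [-0.273, 3.129, -0.002]
force: [-0.5, -3.7, 3.1]
opening: 0.0092
gripper_force: 12.0
```

>>> {"name": "apply_moves", "arguments": {
  "delta_pos": [
    [0,1.11,-0.49],
    [0,1.14,-0.41],
    [0,1.16,-0.32],
    [0,1.18,-0.24],
    [0,1.2,-0.16],
    [0,1.21,-0.07],
    [0,1.21,0.01],
    [0,1.2,0.1]
  ],
  "twist": [0,0,0,0,0,0,0,0]
}}

```text
t: 6.62
tool_pos: [0.5258, 0.102, 0.2118]
orientation: [0.273, -3.129, -0.0]
force: [-0.1, -0.9, 1.1]
opening: 0.0097
gripper_force: 12.0
```

>>> {"name": "apply_moves", "arguments": {
  "delta_pos": [
    [0,1.19,0.18],
    [0,1.18,0.27],
    [0,1.16,0.35],
    [0,1.13,0.43],
    [0,1.1,0.51],
    [0,1.06,0.59],
    [0,1.01,0.66],
    [0,0,0]
  ],
  "twist": [0,0,0,0,0,0,0,0]
}}

```text
t: 7.62
tool_pos: [0.5123, 0.1791, 0.1818]
orientation: [0.275, -3.129, -0.001]
force: [0.3, 0.9, -0.1]
opening: 0.0094
gripper_force: 12.0
```

>>> {"name": "apply_moves", "arguments": {
  "delta_pos": [
    [0,0.96,0.73],
    [0,0.4,0.32],
    [0,0,0]
  ],
  "twist": [0,0,0]
}}

```text
t: 8.0
tool_pos: [0.5101, 0.1918, 0.1715]
orientation: [0.274, -3.129, 0.0]
force: [0.6, 0.5, -1.1]
opening: 0.0098
gripper_force: 12.0
```

>>> {"name": "apply_moves", "arguments": {
  "delta_pos": [
    [0,0,0],
    [0,0,0],
    [0,0,0]
  ],
  "twist": [0,0,0],
  "gripper": 1.9
}}

```text
t: 8.38
tool_pos: [0.5103, 0.1914, 0.172]
orientation: [-0.273, 3.13, -0.0]
force: [0.1, -0.6, 0.5]
opening: 0.0188
gripper_force: 0.0
```

>>> {"name": "apply_moves", "arguments": {
  "delta_pos": [
    [0,0,-1.5],
    [0,0,-3],
    [0,0,-4],
    [0,0,-1],
    [0,0,0]
  ],
  "twist": [0,0,0,0,0]
}}

```text
t: 9.0
tool_pos: [0.5107, 0.1917, 0.2679]
orientation: [-0.273, 3.128, 0.001]
force: [0.4, -0.7, -0.4]
opening: 0.0191
gripper_force: 0.0
```

>>> {"name": "apply_moves", "arguments": {
  "delta_pos": [
    [-2.6,-3.9,0],
    [-2.6,-3.9,0],
    [-2.6,-3.9,0],
    [-2.6,-3.9,0],
    [-2.6,-3.9,0],
    [0,0,0],
    [0,0,0]
  ],
  "twist": [0,0,0,0,0,0,0],
  "gripper": 6
}}

```text
t: 9.88
tool_pos: [0.6712, 0.0223, 0.2648]
orientation: [0.273, -3.127, -0.001]
force: [0.3, -0.7, 0.3]
opening: 0.0598
gripper_force: 0.0
```

Run:
```python
from h import *
c=cam('wrist');save(c,'w2.png');print(c['R'].round(3))
```

```text
[[-0.173  0.985  0.001]
 [ 0.951  0.167  0.261]
 [ 0.257  0.046 -0.965]]
```

View pics/w2.png

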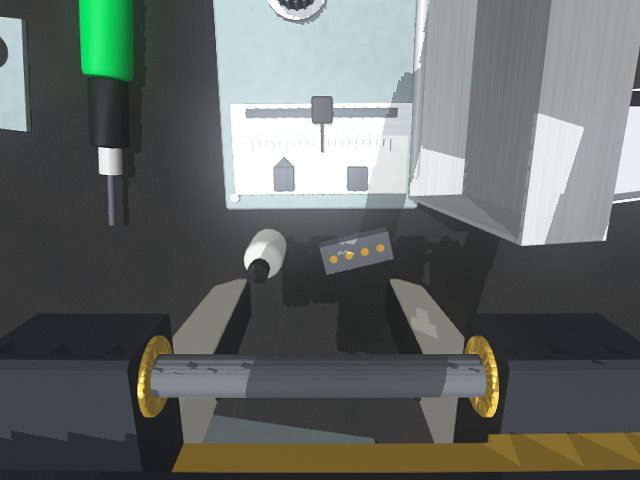

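The wrist view shows the hood open, the pointer tip at about (323,151), the pointed clip's nose at (284,157), the plain rider at (357,178) and the knob at the top edge near (296,0).

```bash
cat > meas.py <<'E'
from h import *
import sys
def meas(pr=(290,140,360,150),cr=(270,155,300,195),yaw=.174):
    c=cam('wrist');g=c['frame'].max(2).astype(float)
    o=np.array([.5426,.002]);Rg=np.array([[np.cos(yaw),-np.sin(yaw)],[np.sin(yaw),np.cos(yaw)]])
    G=lambda p,z:Rg.T@(plane(c,p,z)[:2]-o)*1e3
    return c,g,G
if __name__=='__main__':
    c,g,G=meas()
    np.set_printoptions(linewidth=250)
    print(g[124:156:2,314:334].astype(int));print(g[154:166,274:296].astype(int))
    print(g[178,270:300].astype(int))
    big=cv2.resize(c['frame'][90:200,220:380],(800,550),interpolation=cv2.INTER_CUBIC);cv2.imwrite('pics/w2c.png',big[:,:,::-1])
E
python3 meas.py
```

```text
[[251 239 230 230 232 208 161 146 144 214 248 252 239 230 230 229 227 240 255 255]
 [255 255 255 255 255 255 178 145 141 208 255 255 255 255 255 255 255 255 255 255]
 [255 255 255 255 255 247 157 145 142 209 255 255 255 255 255 255 255 255 255 255]
 [255 255 255 255 255 249 165 145 141 234 255 255 255 255 255 255 255 255 255 255]
 [255 255 255 255 255 253 184 144 141 255 255 255 255 255 255 255 255 255 255 255]
 [254 254 254 255 255 254 184 145 141 255 255 255 254 254 255 255 255 255 255 255]
 [255 255 255 255 255 255 190 145 144 225 239 255 255 255 255 255 255 255 255 255]
 [255 255 255 255 255 255 191 146 143 225 255 255 255 255 255 255 255 255 255 255]
 [245 255 255 255 255 252 163 147 144 226 255 255 255 249 250 255 255 255 255 255]
 [245 255 255 255 255 255 172 147 143 248 255 255 255 249 250 255 255 255 255 255]
 [245 255 255 255 255 255 191 146 143 255 255 255 255 249 250 255 255 255 255 255]
 [255 255 255 255 255 255 191 146 143 224 255 255 255 255 255 255 255 255 255 255]
 [255 255 255 255 255 255 190 148 145 227 240 255 255 255 255 255 255 255 255 255]
 [255 255 255 255 255
[... 743 characters left out ...]
55 255 255 255 255 255 255 255]
 [255 255 255 255 254 214 185 188 189 188 189 181 156 154 255 255 255 255 255 255 255 255]
 [255 255 255 254 213 185 188 189 188 186 187 188 182 158 184 255 255 255 255 255 255 255]
 [255 255 254 212 184 187 189 189 187 187 186 188 189 184 158 185 255 255 255 255 255 255]
 [255 254 212 184 186 188 188 186 186 186 187 187 188 189 182 164 188 255 255 255 255 255]
 [255 210 184 186 187 188 187 185 186 186 187 188 188 189 187 188 168 188 255 255 255 255]
 [226 182 186 187 188 188 186 187 187 188 189 189 188 187 188 188 189 168 189 255 255 255]]
[255 255 253 184 180 185 185 185 183 182 181 184 184 183 182 180 179 181 180 183 184 187 171 147 249 255 255 255 255 255]
```

>>> {"name": "apply_moves", "arguments": {
  "delta_pos": [
    [3,-0.7,0],
    [3,-0.7,0],
    [3,-0.7,0],
    [0,0,0],
    [0,0,0]
  ],
  "twist": [0,0,0,0,0]
}}

```text
t: 10.6
tool_pos: [0.5873, -0.0134, 0.2674]
orientation: [-0.274, 3.128, -0.0]
force: [-0.9, 0.2, -0.1]
opening: 0.0602
gripper_force: 0.0
```

Run:
```python
from meas import *
c,g,G=meas();save(c,'w3.png')
# pre-move values need old camera; recompute tip/nose from this view later
print(proj(c,[.4919,-.0272,.073]), robot.read_state()['tool_pos'])
```

```text
[320.947898    96.67710888] [ 0.58748343 -0.0133788   0.26726853]
```

View pics/w3.png

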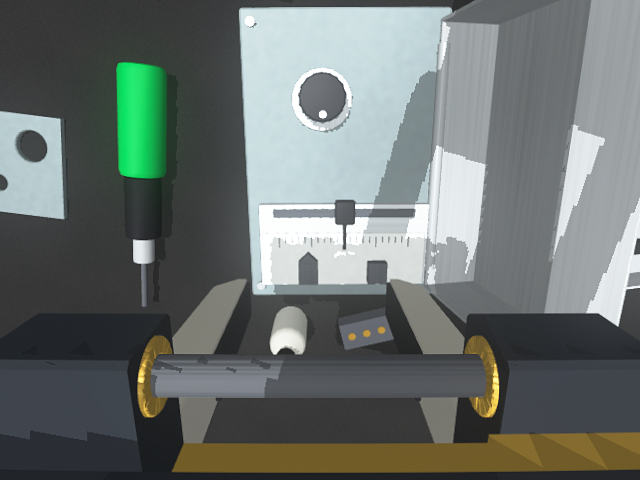

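The knob's top is at (322,96), against a prediction of (321,97). The pointer tip is near (344,254) and the nose near (308,252).

Run:
```python
from meas import *
c,g,G=meas()
np.set_printoptions(linewidth=250)
print(g[226:258:3,338:352].astype(int));print(g[249:262,298:320].astype(int))
a=G((344.3,249),.050);b=G((307.5,252),.055);print(a,b,G((322,97),.073))
st=robot.read_state();Rt=Ro.from_rotvec(st['orientation']).as_matrix()
k=plane(c,(322,97),.073);print(k);k=(k+[.4919,-.0272,0])/2 if 0 else k;k[2]=.067;print('delta cm',Rt.T@(k-st['tool_pos'])*100)
print(st['q'])
```

```text
[[255 255 255 255 238 124  93  91 152 255 255 255 255 255]
 [253 253 254 255 246 148  91  85 222 255 254 253 253 253]
 [243 243 250 255 242 149  89  86 194 241 243 242 246 250]
 [255 255 255 255 253 140  89  87 199 255 255 255 255 255]
 [254 255 255 255 241 108  90  83 255 255 255 253 235 255]
 [254 255 255 255 251 138  88  82 255 255 255 249 226 255]
 [255 248 221 225 198 125  88  86 201 227 224 223 222 220]
 [224 225 225 229 180 103  79  73 203 231 227 226 225 225]
 [224 224 224 225 228 231 232 231 229 226 224 223 222 223]
 [255 254 255 255 255 255 255 250 222 221 250 254 255 255]
 [223 224 225 225 226 225 225 224 225 224 224 223 224 223]]
[[230 230 229 228 228 227 227 227 227 226 227 227 227 227 227 227 227 227 227 228 228 228]
 [230 229 228 228 227 227 226 227 227 227 227 227 227 227 227 227 227 227 227 227 227 227]
 [229 227 226 226 226 226 225 227 230 209 192 223 230 228 227 226 227 227 227 227 228 227]
 [228 226 248 253 253 239 226 231 213 141 100 170 212 228 228 227 227 226 227 227 227 227]
 [226 225 255 255 255 244 230 213 144  96  90  99 140 202 227 227 226 226 226 226 227 
[... 298 characters left out ...]
7  92 104 114 116 115 115 115 112 104  95  88 136 190 225 228 227 227]
 [228 226 185 116  92 105 113 115 114 114 114 113 115 111 107  98  87 112 182 226 229 227]
 [224 183 116  92 104 114 114 114 114 114 113 112 113 114 115 107  96  87 112 182 224 228]
 [202 125  90 104 113 115 114 114 113 114 113 113 113 113 114 114 108  96  86 118 208 229]
 [181 109 102 113 114 114 114 114 113 113 112 113 114 114 113 112 113 107  95 102 205 230]]
[76.90658447  2.1051666 ] [ 78.298558   -31.75965258] [-54.587813   -19.23435432]
[ 0.49216637 -0.02639434  0.073     ]
delta cm [ 9.63204749  0.39185196 19.99981985]
[-1.10310418e-01  8.78515916e-02  1.49136186e+00  1.86471245e-04  1.56172322e+00 -1.85617355e+00]
```

>>> {"name": "apply_moves", "arguments": {
  "delta_pos": [
    [4.8,0.2,0],
    [4.8,0.2,0],
    [0,0,4],
    [0,0,5],
    [0,0,5],
    [0,0,3],
    [0,0,0],
    [0,0,0]
  ],
  "twist": [0,0,0,0,0,0,0,0]
}}

```text
t: 11.7
tool_pos: [0.493, -0.0268, 0.0983]
orientation: [-0.274, 3.128, -0.001]
force: [0.1, 0.8, 0.5]
opening: 0.0599
gripper_force: 0.0
```

Run:
```python
from h import *
st=robot.read_state();Rt=Ro.from_rotvec(st['orientation']).as_matrix()
print(st['tool_pos'],Rt.T@(np.array([.4921,-.0266,.068])-st['tool_pos'])*100)
```

```text
[ 0.49300454 -0.02684901  0.09829975] [0.08958497 0.04173673 3.02981586]
```

>>> {"name": "apply_moves", "arguments": {
  "delta_pos": [
    [0,0,1.5],
    [0,0,1.5],
    [0,0,0],
    [0,0,0]
  ],
  "twist": [0,0,0,0]
}}

```text
t: 12.2
tool_pos: [0.4917, -0.0269, 0.0668]
orientation: [0.273, -3.129, -0.0]
force: [0.0, -0.0, 1.1]
opening: 0.06
gripper_force: 0.0
```

>>> {"name": "apply_moves", "arguments": {
  "delta_pos": [
    [0,0,0],
    [0,0,0],
    [0,0,0],
    [0,0,0],
    [0,0,0]
  ],
  "twist": [0,0,0,0,0],
  "gripper": 3.4,
  "squeeze": 15
}}

```text
t: 12.82
tool_pos: [0.4929, -0.0269, 0.0683]
orientation: [-0.273, 3.127, -0.0]
force: [-0.5, 1.0, 6.3]
opening: 0.0378
gripper_force: 16.5
```

>>> {"name": "apply_moves", "arguments": {
  "delta_pos": [
    [0,0,0],
    [0,0,0],
    [0,0,0],
    [0,0,0],
    [0,0,0],
    [0,0,0]
  ],
  "twist": [0.05,0.1,0.1,0.1,0.05,0]
}}

```text
t: 13.58
tool_pos: [0.4929, -0.0273, 0.0683]
orientation: [0.355, 3.119, -0.001]
force: [-0.5, -1.6, 6.8]
opening: 0.0379
gripper_force: 18.4
```

Run:
```python
from h import *
c=cam('top');f=c['frame'];save(c,'t4.png');s=cam('scene');save(s,'s4.png')
o=np.array([.5426,.002]);R=np.array([[np.cos(.174),-np.sin(.174)],[np.sin(.174),np.cos(.174)]])
W=lambda g,z:[*(o+R@(np.array(g)/1e3)),z]
print(proj(s,W((77,2),.05)),proj(s,W((77,-32),.05)))
w=cam('wrist');o2=np.zeros((480,800,3),np.uint8)
k=s['frame'][170:330,240:400];o2[:,:400]=cv2.resize(w['frame'],(400,300))[:300].repeat(1,0) if 0 else 0
o2[:300,:400]=cv2.resize(w['frame'],(400,300));o2[:400,400:]=cv2.resize(k,(400,400),interpolation=cv2.INTER_CUBIC)
cv2.imwrite('pics/c4.png',o2[:,:,::-1])
```

```text
[351.14643869 251.11450033] [341.77055506 262.2705112 ]
```

View pics/c4.png

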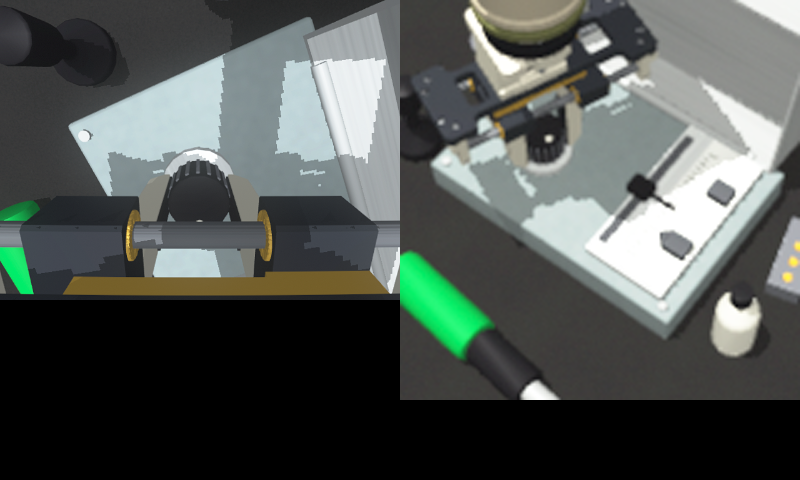

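The wrist half shows the knob gripped. In the scene half the pointer tip has moved to about (350,253), which fits a 0.4 rad turn.

>>> {"name": "apply_moves", "arguments": {
  "delta_pos": [
    [0,0,0],
    [0,0,0],
    [0,0,0],
    [0,0,0],
    [0,0,0],
    [0,0,0],
    [0,0,0],
    [0,0,0]
  ],
  "twist": [0.05,0.1,0.15,0.15,0.15,0.15,0.1,0.05]
}}

```text
t: 14.72
tool_pos: [0.4924, -0.028, 0.0683]
orientation: [1.678, 2.653, -0.002]
force: [-4.3, -4.3, 10.0]
opening: 0.038
gripper_force: 19.6
```

>>> {"name": "apply_moves", "arguments": {
  "delta_pos": [
    [0,0,0],
    [0,0,0],
    [0,0,0],
    [0,0,0],
    [0,0,0],
    [0,0,0],
    [0,0,0],
    [0,0,0]
  ],
  "twist": [0.1,0.15,0.15,0.15,0.15,0.15,0.05,0]
}}

```text
t: 15.72
tool_pos: [0.4914, -0.028, 0.0682]
orientation: [2.665, 1.662, -0.003]
force: [-10.9, -5.1, 14.7]
opening: 0.0374
gripper_force: 21.4
```

Run:
```python
from h import *
s=cam('scene');save(s,'s5.png')
k=s['frame'][220:300,300:400];cv2.imwrite('pics/c5.png',cv2.resize(k,(800,640)[:1]+(600,),interpolation=cv2.INTER_CUBIC)[:,:,::-1])
st=robot.read_state();print(st['q'],st['wrist_torque'])
```

```text
[-0.15962913  0.00275267  1.95625178 -0.00214244  1.18338974  0.29644308] [-0.8275952   1.93512837 -0.13079867]
```

View pics/c5.png

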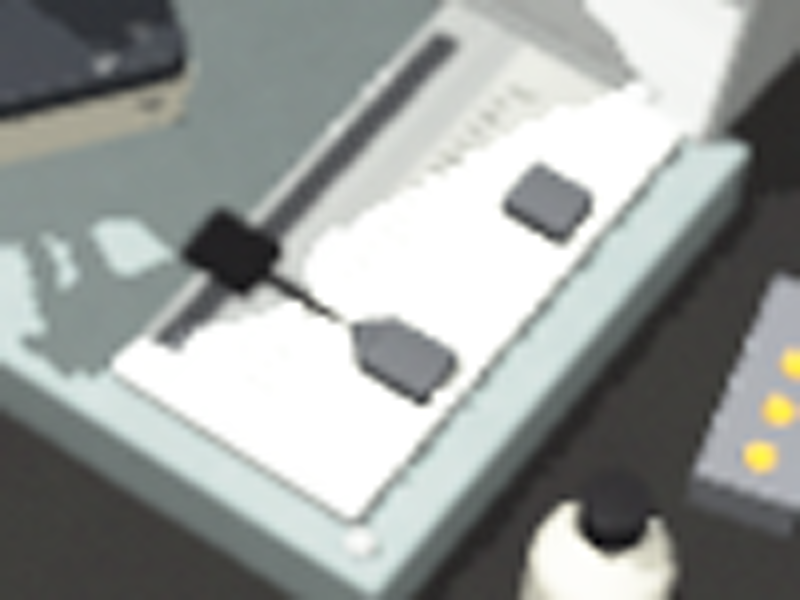

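The tip now almost meets the nose. I'll release the knob, lift, and measure with the wrist camera.

>>> {"name": "apply_moves", "arguments": {
  "delta_pos": [
    [0,0,0],
    [0,0,0],
    [0,0,0],
    [0,0,-2],
    [0,0,-3],
    [0,0,-5],
    [0,0,-5],
    [0,0,-5]
  ],
  "twist": [0,0,0,0,0,-0.17,-0.17,-0.17],
  "gripper": 6
}}

```text
t: 16.77
tool_pos: [0.4909, -0.0265, 0.2675]
orientation: [-2.151, -2.287, 0.002]
force: [0.7, 0.2, -0.9]
opening: 0.0603
gripper_force: 0.0
```

>>> {"name": "apply_moves", "arguments": {
  "delta_pos": [
    [0,0,0],
    [0,0,0],
    [0,0,0],
    [0,0,0],
    [0,0,0],
    [0,0,0],
    [0,0,0],
    [0,0,0]
  ],
  "twist": [-0.17,-0.17,-0.17,-0.17,-0.17,-0.17,-0.17,-0.17]
}}

```text
t: 17.77
tool_pos: [0.4911, -0.0265, 0.2658]
orientation: [-0.235, -3.13, -0.001]
force: [0.2, -0.2, -0.5]
opening: 0.06
gripper_force: 0.0
```

>>> {"name": "apply_moves", "arguments": {
  "delta_pos": [
    [0,0,0],
    [0,0,0],
    [-4.5,-1,0],
    [-4.5,-1,0],
    [-3,0,0],
    [0,0,0],
    [0,0,0]
  ],
  "twist": [-0.17,-0.16,0,0,0,0,0]
}}

```text
t: 18.65
tool_pos: [0.6125, -0.0256, 0.2659]
orientation: [0.274, -3.127, -0.001]
force: [0.1, 0.0, -0.6]
opening: 0.0601
gripper_force: 0.0
```

Run:
```python
from meas import *
c,g,G=meas();save(c,'w6.png');st=robot.read_state();print(st['tool_pos'],st['orientation'])
o=np.array([.5426,.002]);R=np.array([[np.cos(.174),-np.sin(.174)],[np.sin(.174),np.cos(.174)]])
W=lambda q,z:[*(o+R@(np.array(q)/1e3)),z]
p=proj(c,W((77,-32),.05));print(p)
x,y=int(p[0]),int(p[1]);np.set_printoptions(linewidth=250)
print(x-15,y-26);print(g[y-26:y+24:2,x-15:x+16].astype(int))
cv2.imwrite('pics/c6.png',cv2.resize(c['frame'][y-50:y+40,x-60:x+60],(800,600),interpolation=cv2.INTER_CUBIC)[:,:,::-1])
```

```text
[ 0.61252055 -0.02571874  0.2663747 ] [ 2.73381403e-01 -3.12832979e+00 -4.59361436e-04]
[325.09724957 226.36992634]
310 200
[[255 255 255 255 255 255 255 193 136 117 113 122 125 126 116 113 114 113 117 117 116 115 120 121 145 230 231 255 255 255 255]
 [255 255 255 255 255 255 255 255 255 255 255 255 255 255 244 133 122 136 211 229 251 255 255 255 255 255 255 255 255 255 255]
 [255 255 255 255 255 255 255 255 255 255 255 255 255 255 243 132 121 134 208 255 255 255 255 255 255 255 255 255 255 255 255]
 [255 255 255 255 255 255 255 255 255 255 255 255 255 255 238 127 122 134 205 255 255 255 254 254 254 254 254 254 254 254 254]
 [255 255 255 255 255 255 255 255 255 255 255 255 255 255 236 122 122 131 243 255 255 255 255 255 255 255 255 255 255 255 255]
 [255 255 255 252 247 247 254 255 255 255 255 255 255 255 238 127 122 132 255 255 255 255 255 254 252 252 252 254 254 254 254]
 [255 255 255 255 255 255 255 255 255 255 255 255 255 255 252 135 121 135 255 255 255 255 255 255 255 255 255 255 255 255 255]
 [255 255 255 255 255 253 254 255 255 255 255 255 254 255 251 134 121 137 188 215 255 2
[... 1499 characters left out ...]
153 151 163 169 169 169 168 157 129 115 200 255 255 255 255 255]
 [236 236 235 236 238 226 156 123 129 128 129 129 129 128 129 129 127 128 127 126 126 126 146 154 147 160 255 255 255 255 255]
 [237 238 238 238 239 225 159 130 134 134 134 133 133 134 134 134 134 134 132 132 132 131 147 155 163 173 224 255 255 255 255]
 [237 237 237 237 239 225 158 129 133 133 134 134 133 134 133 133 132 133 132 131 131 131 133 131 146 168 224 255 255 255 255]
 [235 235 235 236 238 224 158 128 131 133 133 133 132 132 131 132 132 131 130 130 130 130 131 132 128 155 225 235 233 233 232]
 [235 235 236 237 239 225 157 125 131 132 133 131 130 130 131 132 131 130 129 129 128 130 130 130 127 155 225 236 234 234 234]]
```

View pics/c6.png

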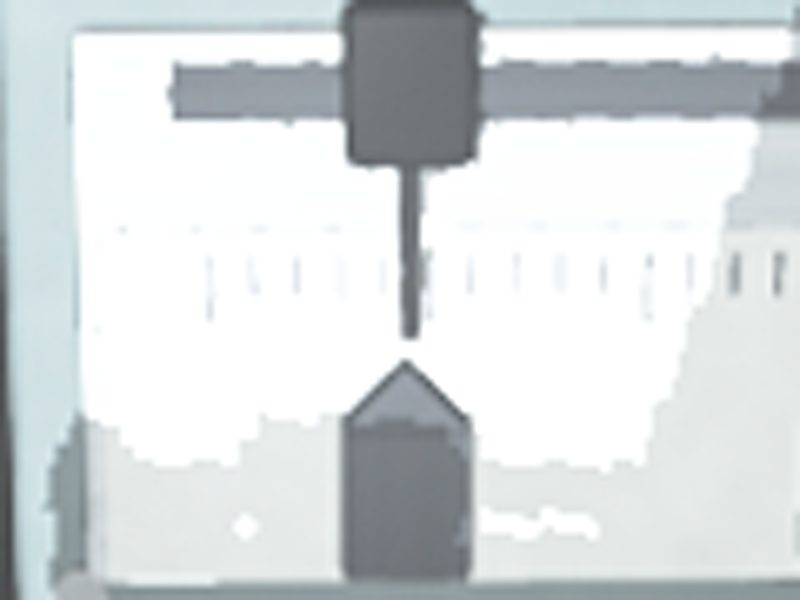

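Run:
```python
from meas import *
c,g,G=meas()
for yaw in (.170,.178):
    c,g,G=meas(yaw=yaw)
    print(G((326.05,226.5),.05),G((325.4,229.5),.055),G((326.3,206),.05),G((325.4,237),.055))
```

```text
[ 77.81013414 -31.10353703] [ 79.37131716 -31.76830311] [ 58.91806023 -31.06311279] [ 86.34092499 -31.70327763]
[ 77.85083743 -31.82852095] [ 79.40636944 -32.50549209] [ 58.9429104  -31.63534824] [ 86.38286719 -32.49676597]
```

Run:
```python
from h import *
st=robot.read_state();Rt=Ro.from_rotvec(st['orientation']).as_matrix()
print(Rt.T@(np.array([.4910,-.0272,.0685])-st['tool_pos'])*100)
```

```text
[12.03143903  1.97937775 19.87007852]
```

>>> {"name": "apply_moves", "arguments": {
  "delta_pos": [
    [4,1,0],
    [4,1,0],
    [4,0,0],
    [0,0,4],
    [0,0,5],
    [0,0,5],
    [0,0,3],
    [0,0,0]
  ],
  "twist": [0,0,0,0,0,0,0,0]
}}

```text
t: 19.85
tool_pos: [0.4893, -0.0266, 0.0946]
orientation: [0.273, -3.125, -0.002]
force: [0.3, -1.1, -0.3]
opening: 0.0599
gripper_force: 0.0
```

>>> {"name": "apply_moves", "arguments": {
  "delta_pos": [
    [0,0,1.5],
    [0,0,1.4],
    [0,0,0],
    [0,0,0]
  ],
  "twist": [0,0,0,0]
}}

```text
t: 20.35
tool_pos: [0.4921, -0.027, 0.0682]
orientation: [-0.273, 3.129, -0.0]
force: [0.1, 0.7, 0.4]
opening: 0.0598
gripper_force: 0.0
```

>>> {"name": "apply_moves", "arguments": {
  "delta_pos": [
    [0,0,0],
    [0,0,0],
    [0,0,0],
    [0,0,0],
    [0,0,0]
  ],
  "twist": [0,0,0,0,0],
  "gripper": 3.4
}}

```text
t: 20.98
tool_pos: [0.4922, -0.027, 0.0683]
orientation: [-0.273, 3.129, -0.0]
force: [-0.3, -0.4, 5.4]
opening: 0.0374
gripper_force: 16.2
```

>>> {"name": "apply_moves", "arguments": {
  "delta_pos": [
    [0,0,0],
    [0,0,0],
    [0,0,0],
    [0,0,0]
  ],
  "twist": [0.02,0.025,0,0]
}}

```text
t: 21.48
tool_pos: [0.4922, -0.027, 0.0683]
orientation: [-0.202, 3.134, -0.0]
force: [-0.5, -0.6, 5.8]
opening: 0.0377
gripper_force: 16.6
```

>>> {"name": "apply_moves", "arguments": {
  "delta_pos": [
    [0,0,0],
    [0,0,0],
    [0,0,0],
    [0,0,-2],
    [0,0,-3],
    [0,0,-5],
    [0,0,-5],
    [0,0,-5]
  ],
  "twist": [0,0,0,0,0,0,0,-0.04],
  "gripper": 6
}}

```text
t: 22.48
tool_pos: [0.4911, -0.0265, 0.2686]
orientation: [0.267, -3.129, -0.001]
force: [-0.2, 0.5, -0.7]
opening: 0.0599
gripper_force: 0.0
```

>>> {"name": "apply_moves", "arguments": {
  "delta_pos": [
    [-4,-0.8,0],
    [-4,-0.8,0],
    [-4,0,0],
    [0,0,0],
    [0,0,0]
  ],
  "twist": [0,0,0,0,0]
}}

```text
t: 23.1
tool_pos: [0.612, -0.0223, 0.2669]
orientation: [0.266, -3.128, -0.001]
force: [-0.6, -1.2, -0.7]
opening: 0.06
gripper_force: 0.0
```

```bash
cat > fin.py <<'E'
from meas import *
c,g,G=meas(yaw=.174);save(c,'w7.png')
o=np.array([.5426,.002]);R=np.array([[np.cos(.174),-np.sin(.174)],[np.sin(.174),np.cos(.174)]])
W=lambda q,z:[*(o+R@(np.array(q)/1e3)),z]
x,y=proj(c,W((78,-32),.05)).astype(int);np.set_printoptions(linewidth=250)
print(x-15,y-10);print(g[y-10:y+16,x-15:x+16].astype(int))
T=cam('top');save(T,'t7.png')
cv2.imwrite('pics/c7.png',np.hstack([cv2.resize(T['frame'],(400,300)),cv2.resize(c['frame'],(400,300))])[:,:,::-1])
E
python3 fin.py
```

```text
306 217
[[255 255 255 255 255 255 249 255 255 255 255 255 250 254 226 116 117 189 218 212 255 255 255 255 255 253 252 255 255 255 255]
 [254 255 255 255 255 255 245 255 255 255 255 255 250 254 225 116 118 190 216 213 255 255 255 255 255 253 252 255 255 255 255]
 [255 255 255 255 255 255 244 252 255 255 255 255 252 255 226 116 119 190 226 217 255 255 255 255 255 254 253 255 255 255 255]
 [255 255 255 255 255 255 254 253 255 255 255 255 255 255 236 116 119 190 236 216 252 255 255 255 255 255 255 255 255 255 255]
 [255 255 255 255 255 255 255 255 255 255 255 255 255 255 247 115 117 188 255 234 248 255 255 255 255 255 255 255 255 255 255]
 [255 255 255 255 255 255 255 255 255 255 255 255 255 255 247 114 118 187 255 249 255 255 255 255 255 255 255 255 255 255 255]
 [255 255 255 255 255 255 255 255 255 255 255 255 255 255 248 115 117 186 255 251 255 255 255 255 255 255 255 255 255 255 255]
 [255 255 255 255 255 255 255 255 255 255 255 255 255 255 228 115 116 185 255 255 255 255 255 255 255 255 255 255 255 255 255]
 [255 255 255 255 255 255 255 255 255 255 255 255 255 255 174 109 110 180 25
[... 1510 characters left out ...]
169 167 167 169 170 170 170 159 127 126 250 255 255 255 255 255]
 [255 255 249 235 235 239 182 117 139 166 171 171 147 131 147 153 152 155 154 165 170 170 171 143 116 135 255 255 255 255 255]
 [236 236 236 236 237 241 190 127 145 156 156 155 141 132 133 132 133 133 134 148 155 154 155 140 127 125 255 255 255 255 255]
 [237 237 237 237 237 241 194 133 128 128 130 130 129 131 130 131 130 131 131 129 130 129 129 130 130 124 220 235 255 255 255]
 [237 237 238 237 238 242 194 133 129 131 131 131 131 129 131 131 131 132 131 129 129 131 131 132 132 120 218 236 255 255 255]
 [238 237 237 237 238 242 196 136 134 136 137 137 136 135 134 136 135 135 135 133 134 133 134 135 135 124 219 237 254 255 255]]
```

View pics/c7.png

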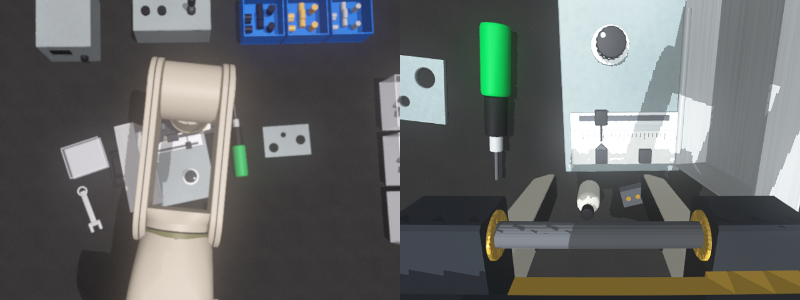

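The top and wrist views show the hood open and the bystanders in place. The tip is at column 321.7 and the nose at about 321.9, so they are in line within about 0.2 mm. I'm handing the job in.

```bash
python3 -c "
from plant import robot
print(robot.close_job())"
```

```text
the job is handed in; nothing more can be done
None
```

I handed in the job at about 23 s of robot time: the hood rests open, and the pointer tip is in line with the index clip's nose to about 0.2 mm by the wrist camera. The gripper is clear of everything; no verdict came back.

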